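# Stack a probe-station chuck on its stage

## Robot

A 6-joint arm with a two-finger parallel gripper is mounted at the origin on the work surface. World frame = base frame: x ahead of the robot, y to its left, z up, the work surface at z = 0. Lengths are in m, angles in rad, forces in N, time in s.
With the tool pointing down it reaches from about 0.4 to 0.925 m from the base axis. Payload 12.5 kg.
Tool frame: the origin (TCP) lies midway between the tips of the shut fingers; the grasp point (between the pads) lies 19 mm behind it (bot.pinch_z is the distance from the TCP to the grasp point, in m); z points along the fingers, y is the line along which they close (so a half turn about z gives the same grasp; the last joint's range is limited). The gripper opens to 95 mm and grips with 3 to 60 N. Pads are 20 mm wide; open, the fingers measure 119 mm over their backs; the gripper's body (75 mm by 180 mm) begins 59 mm behind the grasp point.
Start: joints at [-1.423, 0.491, 1.559, -0, 1.092, -0.106], TCP at [0.157, -0.605, 0.179] pointing down, gripper open.
Joint ranges: [-3.1, 3.1], [-0.84, 2.19], [0.05, 2.79], [-1.13, 4.28], [0.06, 2.93], [-2.69, 2.69]. Speed limits (rad/s): [2.22, 2.22, 2.79, 3.14, 3.14, 3.14].

## Interface

Orientations are given as a 3x3 rotation matrix whose columns are the frame's x, y, z axes.
In Python, from plant import bot gives the robot as it stands. The module is installed in compiled form; this text tells all that it offers.
- The arm moves only by the tool servo_tool, never from a script. Its argument "series" is a list that holds one entry, the list of rows, each a list of 5 numbers: the shift along the tool's x, y, z in m, then the turn about the tool's z in degrees, then the opening, from 0 (shut) to 1 (fully open). In form: [[[dx, dy, dz, twist, grip], ...]]. A call has 1 to 10 rows; each row shifts and turns the commanded pose from where the row before left it, along the tool's axes as they then stand; what a row does not reach is not made up. A row lasts 1/10 s, in which the tool goes at most 50 mm and 8.59 degrees, less where a joint would pass 70% of its speed; a pose out of reach is approached as far as the arm can. A call is refused whole if a number of a shift passes 0.05 or a number of a turn 8.59, either way. A call with a gripper value outside its range is refused whole. The fingers move at their own pace and stop on an object; "squeeze" is the grip in N (left out, the last holds). Time passes only in rows, so rows that do not move let the fingers close. It gives the time, the measured TCP pose, the force, the opening and the grip force at its end, in the units of the state.
- bot.state(): the state, without advancing time (a new reading comes with each control period).
- bot.camera(name): name is "scene" or "side" or "wrist"; returns (picture, depth): 480x640x3 uint8, red, green, blue; 480x640 float32, m along the optical axis (not along the pixel's ray), 0 where there is no reading.
- bot.camera_model(name): a dict with "vertical_fov" (degrees; the focal length in pixels is half the picture's height over the tangent of half this angle, whatever the lens; pixels are square), "cx", "cy" (the principal point, pixels), "view" (4x4, takes a point from world to camera coordinates); the wrist camera has in their place "T_tool_cam" (4x4, takes a point from camera to tool coordinates, whose origin is the TCP and whose axes are the flange's). Camera axes: x right, y up, looking along -z (the intrinsics and any distortion apply to the point x, -y, -z); pixel columns grow to the right and rows downward; lengths in m; the calibration is good to about 2 mm. A picture is of the moment at which its call begins: read the wrist's pose just before it. camera_model takes no time and is no camera call.
- bot.hand_in(): hands the job in; it is judged then, once.
The state is a dict: "t": time; "joint_positions": joint angles; "qvel": joint speeds; "effort": joint torques, N m; "eef_pos": TCP position; "ee_rot": TCP orientation; "force": force on the tool from outside, world axes, zero at the start; "wrist_torque": the same for the moment, N m; "finger_gap": finger opening in m; "grasp_force": force on a finger pad.
Only numpy, scipy, OpenCV 4.12 (cv2) and the standard library are available. Lean on these libraries where they do the work, as an engineer would, in place of code of your own. Each camera call takes 0.05 s, during which the arm holds its last target. There are 200 camera calls.

## Task

Rebuild the prober's chuck on the stage: over the white centring pin put first the white ceramic insulator, then the steel guard plate, then the brown polymer insulator and last the gold-plated top, each lowered (not dropped) until it lies flat on the one before, and let go. Leave the spare aluminium top, the micropositioner and the screwdriver where they are.

Things in the scene. Friction and masses are not known exactly. Their poses are not given: they have to be found in the camera images.
- pin_foot (a point): the target: foot of the white plastic centring pin, on the stage's flat seat, 70 mm above the bench; z up along the pin. Pin: 12 mm diameter, 47 mm high, its top 5 mm tapering to 4 mm, so a part up to 5 mm off centre is guided on; the parts have about 2 mm play all round it. Stacked in order, the parts' undersides lie 0, 14, 26 and 38 mm above this point.
- stage: black positioning stage, fixed, left or right of the middle: foot 110 x 110 mm, square part 49 mm high, then a round flange (88 mm) and the round dark seat (76 mm diameter) with the pin, its face at 70 mm height. A micrometer reaches 95 mm from the centre to its -x side, screws 70 mm to +y and +x. Origin: centre of its underside, below the pin.
- ceramic: white ceramic insulator: flat ring, 64 mm outer diameter, 14 mm thick, 17 mm hole through it. Lies flat on the bench at the start. Origin: centre of its underside, z up; round, so any yaw will do and either face may be up.
- guard: steel guard plate: flat ring of mid-grey steel, 60 mm outer diameter, 12 mm thick, 17 mm hole through it, a small flush socket in its edge. Lies flat on the bench at the start. Origin: centre of its underside, z up; round, so any yaw will do and either face may be up.
- polymer: brown polymer insulator: flat dark-brown ring, 52 mm outer diameter, 12 mm thick, 17 mm hole through it. Lies flat on the bench at the start. Origin: centre of its underside, z up; round, so any yaw will do and either face may be up.
- gold_top: gold-plated chuck top: gold disc, 56 mm in diameter, 16 mm thick, closed top face with fine vacuum grooves, 17 mm blind hole 11 mm deep in its underside. Lies on the bench right way up (blind hole down, grooves up). Origin: centre of its underside, z up; round, any yaw will do.
- spare_top: spare chuck top of bare aluminium, not wanted: shape and size as the gold one, but silver-grey and without a hole seen from above. It lies among the parts and stays where it is. Origin: centre of its underside.
- positioner: black micropositioner (bystander) on an 85 x 60 mm magnetic base, about 95 mm high with its top knob, a brass probe arm reaching about 110 mm from its centre to its +x side, rear knob 55 mm to -x. Origin: centre of its underside. Stands on the side where the stage is not.
- driver: red-handled screwdriver (bystander) lying on the bench near the robot, about 170 mm long along its own x, roughly across in front of the robot; handle up to 30 mm thick. Origin: under the middle of its length.
Mind the look-alikes: they are no part of the job. Of the things that look like the polymer, the largest one is meant.

How it is judged:
By the outcome, as a careful person would: the job done as asked, in the order asked, and still so for the second after the job is handed in, with the robot touching nothing.
It also fails if it takes over 96 s, if anything falls off the work surface, if the arm or the gripper's body presses on something with over 40 N, if the wrist force passes 120 N, or if a joint passes its speed limit or range.

## Working session

There is one attempt and no reset: what is moved stays moved. The work goes in short steps, Python scripts to look and compute and a tool call to move; the robot and the scene stay as the last step left them, time stands still between calls to the robot, and variables do not carry over. Pictures are saved under pics/ and viewed, at most 14 in all, crops included, and the job is handed in when it is done.

Besides the shell and the picture viewer there is one more tool, called after "Request:" by a JSON object that holds its "method" and its "body". servo_tool: Moves the arm, as the interface text tells. Its arguments: {"type":"object","properties":{"series":{"type":"array","items":{"type":"array","items":{"type":"array","items":{"type":"number"}}}},"squeeze":{"type":"number"}},"required":["series"]}

```bash
mkdir -p pics
python3 - <<'E'
from plant import bot
import cv2,numpy as np
for n in("scene","side"):
    m=bot.camera_model(n);print(n,{k:(np.round(v,4).tolist() if not isinstance(v,str) else v) for k,v in m.items()})
    p,d=bot.camera(n);cv2.imwrite(f"pics/{n}0.png",p[:,:,::-1]);np.save(f"{n}_d.npy",d);print((d>0).mean())
m=bot.camera_model("wrist");print({k:np.round(v,4).tolist() for k,v in m.items()})
s=bot.state();print(s,bot.pinch_z)
E
```

```text
scene {'vertical_fov': 55.5055, 'cx': 321.7491, 'cy': 245.6255, 'view': [[-0.7765, 0.6301, 0.012, 0.4085], [-0.5138, -0.644, 0.5667, 0.2346], [0.3648, 0.4339, 0.8238, -1.0787], [0.0, 0.0, 0.0, 1.0]]}
0.9960970052083333
side {'vertical_fov': 44.6842, 'cx': 323.3914, 'cy': 235.0636, 'view': [[0.9805, -0.1956, -0.0194, -0.5248], [0.1534, 0.7002, 0.6972, -0.1265], [-0.1228, -0.6866, 0.7166, -1.0954], [0.0, 0.0, 0.0, 1.0]]}
0.9958723958333333
{'vertical_fov': 61.8406, 'cx': 320.511, 'cy': 239.6838, 'T_tool_cam': [[0.0002, 0.9569, 0.2903, 0.0841], [1.0, -0.0001, -0.0005, 0.0002], [-0.0005, 0.2903, -0.9569, -0.206], [0.0, 0.0, 0.0, 1.0]]}
{'t': 0.1, 'joint_positions': array([-1.42258423e+00,  4.91490757e-01,  1.55939282e+00,  2.04162380e-05,
        1.09171838e+00, -1.05597288e-01]), 'qvel': array([-0.00200195, -0.00055652, -0.0020114 ,  0.0013387 ,  0.00119633,
        0.00077295]), 'effort': array([ 2.75629260e-03, -6.13626480e+01, -2.58603859e+01,  6.94394507e-02,
        4.70408262e-02, -5.53599909e-05]), 'eef_pos': array([ 0.156924  , -0.604713  ,  0.17802402]), 'ee_rot': array([[ 9.67965310e-01,  2.51083931e-01, -1.31125449e-04],
       [ 2.51083935e-01, -9.67964801e-01,  1.00091823e-03],
       [ 1.24389665e-04, -1.00177762e-03, -9.99999490e-01]]), 'force': array([ 0.78100208, -0.74976543,  0.35623461]), 'wrist_torque': array([-0.01154207, -0.0034141 , -0.03319527]), 'grasp_force': 0.0, 'finger_gap': 0.09520679011653406} 0.0188
```

View pics/scene0.png

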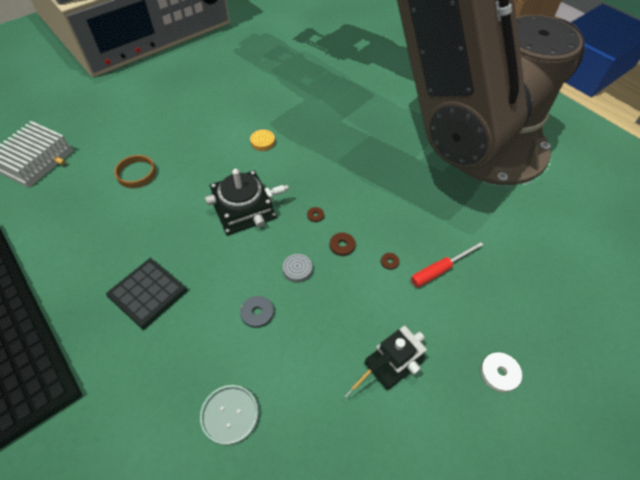

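View pics/side0.png

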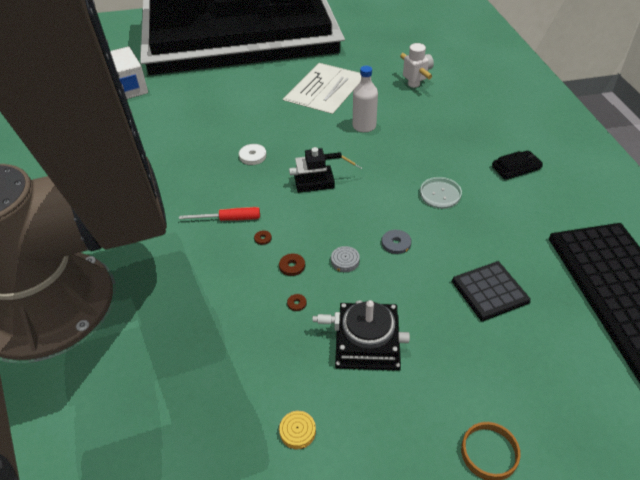

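Scene view, candidates by pixel:
- **Polymer:** brown rings at (342,244), (316,214) and (390,261). The largest, (342,244), is the one meant. The orange ring at (135,171) is not.
- **Guard:** the grey ring with a hole at (257,311). The silver disc without a hole at (297,267) is the spare.
- **Ceramic:** (502,371).
- **Gold:** (262,140).
- **Pin top:** (237,174), on the stage.

In the side view the same parts are at polymer (292,264), guard (396,241), spare (345,259), ceramic (253,154), gold (297,429) and pin (370,305).

```bash
cat > h.py <<'E'
import numpy as np,cv2
from plant import bot
def cam(n,pose=None):
    m=bot.camera_model(n); f=240/np.tan(np.radians(m["vertical_fov"])/2)
    if n=="wrist":
        T=np.eye(4);T[:3,:3]=pose["ee_rot"];T[:3,3]=pose["eef_pos"];V=T@np.array(m["T_tool_cam"])
    else: V=np.linalg.inv(np.array(m["view"]))
    return f,m["cx"],m["cy"],V
def ray(c,u,v):
    f,cx,cy,V=c; d=np.stack([(np.asarray(u)-cx)/f,-(np.asarray(v)-cy)/f,-np.ones(np.shape(u))],-1)
    return V[:3,3],d@V[:3,:3].T
def plane(c,u,v,z):
    o,d=ray(c,u,v); return o+d*((z-o[2])/d[...,2])[...,None]
def cloud(c,dep):
    v,u=np.mgrid[:480,:640]; o,d=ray(c,u,v); return o+d*dep[...,None]
def tri(c1,p1,c2,p2):
    o1,d1=ray(c1,*p1);o2,d2=ray(c2,*p2)
    s=np.linalg.lstsq(np.stack([d1,-d2],1),o2-o1,rcond=None)[0]
    a,b=o1+s[0]*d1,o2+s[1]*d2
    return (a+b)/2,np.linalg.norm(a-b)
def blob(img,p,r=40,thr=45):
    "blob of the colour around p differing from green bench, nearest p -> contour"
    hsv=cv2.cvtColor(img,cv2.COLOR_RGB2HSV)
    bench=((hsv[...,0]>60)&(hsv[...,0]<95)&(hsv[...,1]>70))
    m=(~bench).astype(np.uint8); k=np.zeros_like(m);cv2.circle(k,p,r,1,-1)
    cs,_=cv2.findContours(m*k,cv2.RETR_EXTERNAL,cv2.CHAIN_APPROX_NONE)
    cs=[x for x in cs if cv2.contourArea(x)>60]
    return min(cs,key=lambda x:abs(cv2.pointPolygonTest(x,tuple(map(float,p)),True)) if cv2.pointPolygonTest(x,tuple(map(float,p)),False)<0 else 0)
E
python3 - <<'E'
from h import *
P=dict(ceramic=((502,371),(253,154),.014),guard=((257,311),(396,241),.012),polymer=((342,244),(292,264),.012),small1=((316,214),(297,302),.01),small2=((390,261),(263,237),.01),gold=((262,140),(297,429),.016),spare=((297,267),(345,259),.016))
cs,cd=cam("scene"),cam("side"); I={n:cv2.imread(f"pics/{n}0.png")[:,:,::-1].copy() for n in("scene","side")}
C={n:cloud(c,np.load(f"{n}_d.npy")) for n,c in(("scene",cs),("side",cd))}
for n in C: print(n,"bench z",[np.round(C[n][v,u],3).tolist() for v,u in((300,210),(200,230),(330,300))])
for k,(a,b,h) in P.items():
    ctr=[]
    for n,p,c in(("scene",a,cs),("side",b,cd)):
        x=blob(I[n],p,26); (ex,ey),ax,_=cv2.fitEllipse(x); ctr.append((ex,ey))
        m=np.zeros((480,640),np.uint8);cv2.drawContours(m,[x],-1,1,-1)
        q=C[n][m>0]; zt=np.percentile(q[:,2],75); q=q[abs(q[:,2]-zt)<.003]
        (X,Y),R=cv2.minEnclosingCircle((q[:,:2]*1000).astype(np.float32))
        print(k,n,np.round((ex,ey),1),"zt",round(zt,4),"xy",np.round((X,Y),1),"D",round(2*R,1),"plane",np.round(plane(c,ex,ey,h/2)[:2]*1000,1))
    t,e=tri(cs,ctr[0],cd,ctr[1]);print("   tri",np.round(t*1000,1),"gap",round(e*1000,1))
for n in C:
    q=C[n].reshape(-1,3)
    near=q[(q[:,2]>.1)&(q[:,2]<.125)&(q[:,0]>.3)&(q[:,0]<1)&(abs(q[:,1])<.6)]
    print(n,len(near),np.round(np.median(near,0),4),near.min(0).round(3),near.max(0).round(3))
print(tri(cs,(236,174),cd,(370,304)))
E
```

```text
scene bench z [[0.736, -0.067, 0.001], [0.602, -0.19, 0.071], [0.643, 0.082, -0.002]]
side bench z [[0.307, -0.059, -0.001], [0.368, 0.213, -0.002], [0.46, -0.162, 0.0]]
ceramic scene [501.  371.8] zt 0.0144 xy [430.4 355.3] D 65.1 plane [429.  355.6]
ceramic side [252.2 153.7] zt 0.0121 xy [433.3 352.9] D 66.4 plane [433.7 354.5]
   tri [431.9 354.8   8.3] gap 4.3
guard scene [256.5 311. ] zt 0.0124 xy [684.1   7.7] D 60.1 plane [683.4   7.2]
guard side [396.1 241.2] zt 0.0108 xy [686.5   4.9] D 63.8 plane [686.4   6.5]
   tri [684.9   6.8   6.3] gap 3.1
polymer scene [342.  243.4] zt 0.0127 xy [467.7  -9.1] D 52.0 plane [466.6  -9.7]
polymer side [291.6 264. ] zt 0.0105 xy [470.7 -10.5] D 53.6 plane [470.1  -9.1]
   tri [468.7  -9.4   7.3] gap 2.9
small1 scene [315.2 213.9] zt 0.009 xy [ 462.9 -101.5] D 37.3 plane [ 461.1 -102. ]
small1 side [296.4 301.7] zt 0.0073 xy [ 464.3 -102.7] D 38.3 plane [ 464.2 -101.9]
   tri [ 462.9 -101.8    5.8] gap 2.7
small2 scene [389.6 260.3] zt 0.0089 xy [421.1  79. ] D 37.5 plane [419.7  78.2]
small2 side [262.4 236.9] zt 0.0067 xy [424.2  76.1] D 37.7 plane [423.4  77.5]
   tri [421.9  78.1   5.6] gap 3.4
gold scene [262.2 139.7] zt 0.0171 xy [ 423.5 -349.4] D 57.2 plane [ 421.3 -351.1]
gold side [297.  429.4] zt 0.0154 xy [ 424.3 -350.1] D 57.4 plane [ 424.2 -349. ]
   tri [ 423.3 -349.5    9.8] gap 1.9
spare scene [297.1 267.3] zt 0.0168 xy [571.4 -18.7] D 56.7 plane [570.8 -19.9]
spare side [344.8 258.5] zt 0.0151 xy [575.3 -20.6] D 58.6 plane [574.5 -19.1]
   tri [572.8 -19.6   9.4] gap 3.1
scene 50 [ 0.5709 -0.2085  0.1103] [ 0.563 -0.216  0.1  ] [ 0.575 -0.205  0.118]
side 447 [0.7239 0.406  0.1079] [ 0.565 -0.219  0.1  ] [0.923 0.597 0.125]
(array([ 0.57095438, -0.20975241,  0.10670951]), np.float64(0.002956115009711666))
```

Request:
{"method": "servo_tool", "body": {"series": [[[0,0,-0.03,7.25,0.85],[0,0,-0.04,7.25,0.85],[0.033,-0.032,0,0,0.85],[0.033,-0.032,0,0,0.85],[0.033,-0.032,0,0,0.85],[0.033,-0.032,0,0,0.85],[0.033,-0.032,0,0,0.85],[0.033,-0.032,0,0,0.85],[0.033,-0.032,0,0,0.85],[0.035,-0.031,0,0,0.85]]]}}

```text
t: 1.1
eef_pos: [0.4237, -0.3482, 0.2485]
ee_rot: [[1.0, 0.001, -0.0], [0.001, -1.0, 0.0], [-0.0, -0.0, -1.0]]
force: [-0.2, -0.3, 0.5]
finger_gap: 0.0803
grasp_force: 0.0
```

```bash
cat >> h.py <<'E'
def wrist(name):
    s=bot.state();p,d=bot.camera("wrist");cv2.imwrite(f"pics/{name}.png",p[:,:,::-1]);np.save(f"pics/{name}.npy",d)
    np.savez(f"pics/{name}_s.npz",ee_rot=s["ee_rot"],eef_pos=s["eef_pos"]);return s,p,d
def ringfit(q,z,tol=.003):
    m=abs(q[...,2]-z)<tol; return m
def brief():
    s=bot.state();print("t",round(s["t"],2),"tcp",np.round(s["eef_pos"]*1000,1),"yaw",round(np.degrees(np.arctan2(s["ee_rot"][1,0],s["ee_rot"][0,0])),2),"tilt",np.round(s["ee_rot"][:2,2],4),"F",np.round(s["force"],1),"gap",round(s["finger_gap"]*1000,1),"g",round(s["grasp_force"],1))
    return s
E
python3 - <<'E'
from h import *
brief();s,p,d=wrist("w_gold");c=cam("wrist",s);q=cloud(c,d)
print(np.round(q[240,[60,600]],3))
g=cv2.inRange(cv2.cvtColor(p,cv2.COLOR_RGB2HSV),(12,110,90),(35,255,255));x=max(cv2.findContours(g,0,1)[0],key=cv2.contourArea)
m=np.zeros_like(g);cv2.drawContours(m,[x],-1,1,-1);k=q[m>0];zt=np.median(k[:,2]);k=k[abs(k[:,2]-zt)<.003]
print(zt,cv2.minEnclosingCircle((k[:,:2]*1000).astype(np.float32)),cv2.fitEllipse(x))
C=cloud(cam("side"),np.load("side_d.npy"));C2=cloud(cam("scene"),np.load("scene_d.npy"))
for a in(C,C2):
    a=a[(a[...,2]>.015)&(a[...,0]>.4)&(a[...,0]<.7)&(a[...,1]>.12)&(a[...,1]<.32)];print(a.min(0),a.max(0)); b=a[a[:,2]>.06];print(b.min(0),b.max(0))
E
```

```text
t 1.1 tcp [ 423.7 -348.2  248.5] yaw 0.03 tilt [-0.0002  0.    ] F [-0.2 -0.3  0.5] gap 80.3 g 0.0
[[ 0.369 -0.039 -0.   ]
 [ 0.369 -0.68  -0.001]]
0.3887723798404715 ((445.7154541015625, -373.275390625), 39.10597610473633) ((559.6585693359375, 434.1666259765625), (12.123679161071777, 537.1651611328125), 89.40874481201172)
[0.40019436 0.12937588 0.0150043 ] [0.66594148 0.25920764 0.09374684]
[0.54222814 0.20158273 0.06002792] [0.62831805 0.25286685 0.09374684]
[0.40025473 0.13225001 0.01501086] [0.66369404 0.27042927 0.09613494]
[0.53963965 0.20665436 0.06018536] [0.63144763 0.25171396 0.09613494]
```

View pics/w_gold.png

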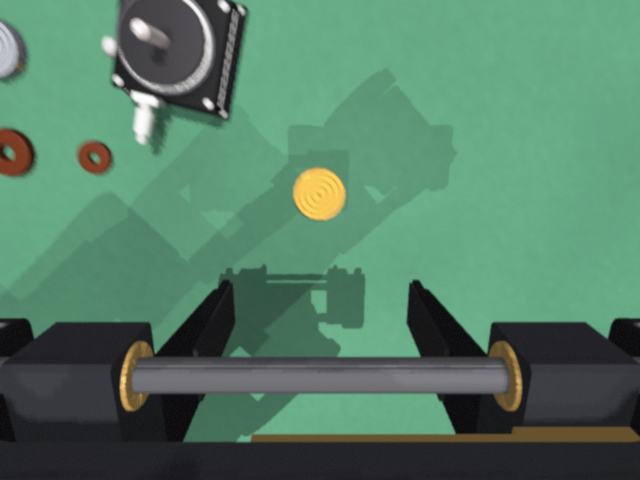

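Wrist view: gold disc at (319,194), pin at (150,33), spare at the upper left edge, a small brown ring at (94,157) and the polymer at (12,152). Next I'll view the stage and then the middle group.

Request:
{"method": "servo_tool", "body": {"series": [[[0.034,-0.034,0,0,0.85],[0.034,-0.034,0,0,0.85],[0.034,-0.034,0,0,0.85],[0.034,-0.034,0,0,0.85],[0,0,0,0,0.85]]]}}

```text
t: 1.65
eef_pos: [0.5614, -0.2099, 0.2479]
ee_rot: [[1.0, 0.005, -0.0], [0.005, -1.0, 0.001], [-0.0, -0.001, -1.0]]
force: [-1.3, -1.8, 0.2]
finger_gap: 0.0808
grasp_force: 0.0
```

```bash
cat >> h.py <<'E'
def disc(c,p,d,x,y,zlo,r=.045,zhi=None):
    "points near x,y above zlo -> top height, circle (mm); plus centre of the blob by rays on the top plane"
    q=cloud(c,d); m=(d>0)&(np.hypot(q[...,0]-x,q[...,1]-y)<r)&(q[...,2]>zlo)
    if zhi: m&=q[...,2]<zhi
    k=q[m];zt=np.median(k[:,2]);m&=abs(q[...,2]-zt)<.004
    cc=max(cv2.findContours(m.astype(np.uint8),0,1)[0],key=cv2.contourArea)
    (u,v),ax,_=cv2.fitEllipse(cc); P=plane(c,u,v,zt)
    w=plane(c,cc[:,0,0].astype(float),cc[:,0,1].astype(float),zt)[:,:2]*1000
    (X,Y),R=cv2.minEnclosingCircle(w.astype(np.float32))
    print("top z",round(zt*1000,1),"ell",np.round(P[:2]*1000,1),"circ",np.round((X,Y),1),"D",round(2*R,1),"px",round(u),round(v)); return (u,v)
def load(n):
    s=np.load(f"pics/{n}_s.npz"); return cam("wrist",s),cv2.imread(f"pics/{n}.png")[:,:,::-1],np.load(f"pics/{n}.npy")
E
python3 - <<'E'
from h import *
disc(*load("w_gold"),.4235,-.3495,.010)
brief();wrist("w_st");c,p,d=load("w_st");q=cloud(c,d)
m=(q[...,2]>.1145)&(q[...,2]<.125)&(np.hypot(q[...,0]-.571,q[...,1]+.21)<.03)
print("pin tip",m.sum(),q[m].mean(0)*1000)
disc(c,p,d,.571,-.21,.064,.06,.076)
disc(*load("w_gold"),.571,-.21,.064,.06,.076)
E
```

```text
top z 380.0 ell [ 454.3 -350. ] circ [ 450.2 -349.4] D 72.5 px 330 376
t 1.65 tcp [ 561.4 -209.9  247.9] yaw 0.3 tilt [-0.      0.0009] F [-1.3 -1.8  0.2] gap 80.8 g 0.0
pin tip 54 [ 571.8347997  -210.6903226   115.81670124]
top z 69.8 ell [ 572.9 -210.6] circ [ 571.8 -210.6] D 75.7 px 322 196
top z 69.7 ell [ 571.3 -211.3] circ [ 571.2 -211.4] D 76.5 px 164 42
```

View pics/w_st.png

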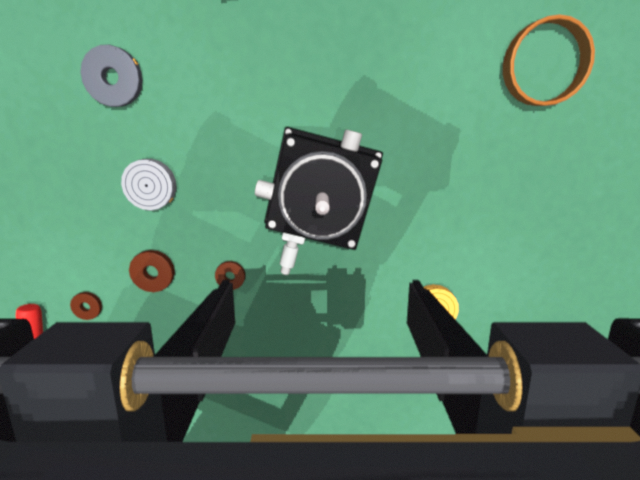

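The stage view confirms the choice. The guard with its hole and edge socket is at (111,75), the grooved spare at (147,185), and the largest brown ring (polymer) at (151,270). The small rings are at (230,274) and (85,305). Pin at (322,205).

Request:
{"method": "servo_tool", "body": {"series": [[[-0.011,-0.047,0,0,0.85],[-0.011,-0.047,0,0,0.85],[-0.011,-0.047,0,0,0.85],[-0.011,-0.047,0,0,0.85],[-0.011,-0.047,0,0,0.85],[-0.011,-0.047,0,0,0.85],[-0.011,-0.047,0,0,0.85],[-0.011,-0.047,0,0,0.85],[-0.011,-0.047,0,0,0.85],[-0.011,-0.047,0,0,0.85]]]}}

```text
t: 2.7
eef_pos: [0.4477, 0.2568, 0.2486]
ee_rot: [[1.0, -0.001, 0.0], [-0.001, -1.0, -0.0], [0.0, 0.0, -1.0]]
force: [-0.2, -0.2, 0.3]
finger_gap: 0.081
grasp_force: 0.0
```

Request:
{"method": "servo_tool", "body": {"series": [[[-0.011,-0.047,0,0,0.85],[-0.009,-0.046,0,0,0.85],[0,0,0,0,0.85],[0,0,0,0,0.85]]]}}

```text
t: 3.1
eef_pos: [0.4281, 0.3488, 0.2481]
ee_rot: [[1.0, 0.002, -0.001], [0.002, -1.0, -0.001], [-0.001, 0.001, -1.0]]
force: [0.1, -1.3, -0.2]
finger_gap: 0.0809
grasp_force: 0.0
```

```bash
sed -i 's/zhi=None):/zhi=.2):/' h.py
python3 - <<'E'
from h import *
print("gold");disc(*load("w_gold"),.4235,-.3495,.010)
print("guard");disc(*load("w_st"),.685,.0065,.007)
print("poly");disc(*load("w_st"),.469,-.0095,.007)
brief();wrist("w_cer");print("cer");disc(*load("w_cer"),.432,.354,.009)
E
```

```text
gold
top z 16.0 ell [ 426.  -348.2] circ [ 425.5 -348.2] D 55.8 px 321 195
guard
top z 11.5 ell [687.    7.4] circ [686.4   7.1] D 61.1 px 110 75
poly
top z 11.5 ell [471.6  -8.9] circ [471.9  -9.1] D 54.3 px 150 271
t 3.1 tcp [428.1 348.8 248.1] yaw 0.1 tilt [-0.0005 -0.0009] F [ 0.1 -1.3 -0.2] gap 80.9 g 0.0
cer
top z 13.7 ell [434.1 356.3] circ [433.4 356.2] D 63.6 px 314 192
```

Request:
{"method": "servo_tool", "body": {"series": [[[0.0055,-0.007,0.03,0,0.85],[0,0,0.045,0,0.85],[0,0,0.045,0,0.85],[0,0,0.045,0,0.85],[0,0,0.035,0,0.85],[0,0,0.02,0,0.85],[0,0,0.01,0,0.85],[0,0,0.007,0,0.85],[0,0,0.004,0,0.85],[0,0,0,0,0.85]]]}}

```text
t: 4.15
eef_pos: [0.4342, 0.356, 0.008]
ee_rot: [[1.0, 0.0, 0.001], [0.0, -1.0, 0.0], [0.001, -0.0, -1.0]]
force: [-0.1, 0.4, -0.8]
finger_gap: 0.0805
grasp_force: 0.0
```

Run:
```python
from h import *
brief();wrist("w_c2");disc(*load("w_c2"),.4335,.356,.009,.045,.03)
```

```text
t 4.15 tcp [434.2 356.    8. ] yaw 0.02 tilt [0.0007 0.0003] F [-0.1  0.4 -0.8] gap 80.5 g 0.0
top z 13.8 ell [435.2 356.4] circ [433.9 356.4] D 64.2 px 320 279
```

View pics/w_c2.png

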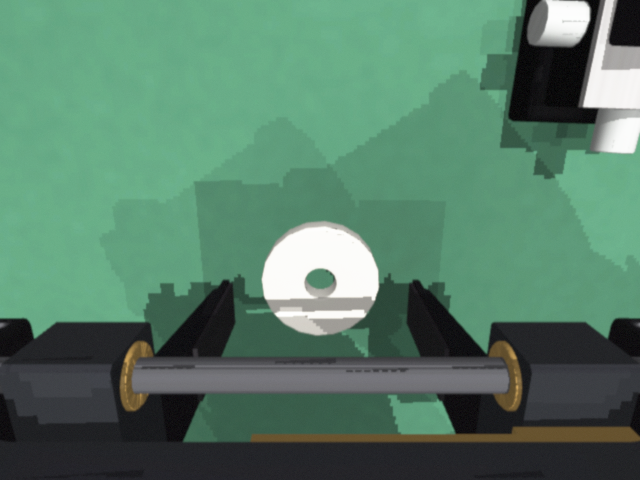

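The ring at (320,279) sits centred between the fingers. I'll lower 4 mm and close.

Request:
{"method": "servo_tool", "body": {"series": [[[0,0,0.004,0,0.85],[0,0,0,0,0.5],[0,0,0,0,0.5],[0,0,0,0,0.5],[0,0,0,0,0.5],[0,0,0,0,0.5]]], "squeeze": 30}}

```text
t: 4.8
eef_pos: [0.4337, 0.3562, 0.0035]
ee_rot: [[1.0, 0.001, 0.0], [0.001, -1.0, -0.0], [0.0, 0.0, -1.0]]
force: [-0.2, 0.1, 0.2]
finger_gap: 0.0493
grasp_force: 0.0
```

Run:
```python
from h import *
brief();s,p,d=wrist("w_c3")
p2=bot.camera("scene")[0][300:440,420:600]
cv2.imwrite("pics/c3.png",np.hstack([p[180:420,160:480],cv2.resize(p2,(309,240),interpolation=3)])[:,:,::-1])
disc(*load("w_c3"),.4335,.356,.009,.045,.03)
```

```text
t 4.8 tcp [433.7 356.2   3.5] yaw 0.05 tilt [ 0.0001 -0.    ] F [-0.2  0.1  0.2] gap 49.3 g 0.0
top z 13.8 ell [435.3 356.4] circ [433.8 356.2] D 64.3 px 320 282
```

View pics/c3.png

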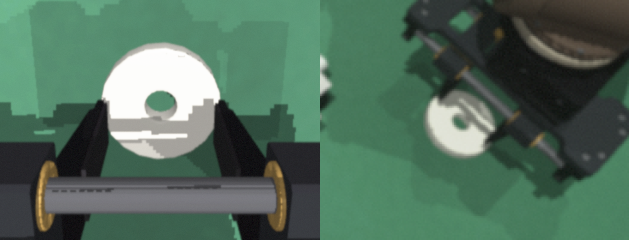

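Run:
```python
from h import *
for n in("w_c2","w_c3"):
    c,p,d=load(n);q=cloud(c,d)*1000;s=np.load(f"pics/{n}_s.npz");T=s["eef_pos"]*1000
    m=(q[...,2]>18)&(q[...,2]<100);v,u=np.where(m)
    r=(q-T)@s["ee_rot"]   # tool coords
    for lo in(0,5,10,15,20,25,30,40,50):
        k=m&(-r[...,2]>=lo)&(-r[...,2]<lo+5)
        L=r[k&(r[...,1]<0)];R=r[k&(r[...,1]>0)]
        if len(L)>3 and len(R)>3: print(n,"behind",lo,"inner y",L[:,1].max().round(1),R[:,1].min().round(1),"outer",L[:,1].min().round(1),R[:,1].max().round(1),"x",L[:,0].min().round(1),L[:,0].max().round(1),len(L))
```

```text
w_c2 behind 40 inner y -40.3 39.9 outer -44.9 126.3 x -8.2 14.0 167
w_c2 behind 50 inner y -40.1 39.9 outer -47.5 112.3 x -8.8 14.3 217
w_c3 behind 40 inner y -24.6 24.2 outer -29.2 128.5 x -8.6 14.0 119
w_c3 behind 50 inner y -24.5 24.2 outer -31.6 117.5 x -8.4 14.3 169
```

Run:
```python
from h import *
s=bot.state();T=s["eef_pos"]
for n in("scene","side"):
    p,d=bot.camera(n);q=cloud(cam(n),d)
    m=(abs(q[...,0]-T[0])<.03)&(abs(q[...,1]-T[1])<.06)&(q[...,2]>.018)&(q[...,2]<.12)
    k=q[m]-T; print(n,len(k));print(np.round(k[np.argsort(k[:,2])[:300:25]]*1000,0).tolist())
    if n=="scene": v,u=np.where(m);print(u.min(),u.max(),v.min(),v.max())
c,p,d=load("w_c3");q=(cloud(c,d)-T)*1000
for v in(270,276,280,284,288,295,305): print(v,[ (u,*np.round(q[v,u]).astype(int).tolist()) for u in(256,260,264,268,272)])
```

```text
scene 195
[[-10.0, -14.0, 15.0], [11.0, -29.0, 48.0], [11.0, 26.0, 55.0], [-9.0, 22.0, 60.0], [9.0, -33.0, 66.0], [10.0, 28.0, 71.0], [9.0, 32.0, 76.0], [-3.0, -26.0, 90.0]]
488 536 338 383
side 192
[[7.0, -28.0, 33.0], [5.0, -29.0, 42.0], [-3.0, -28.0, 49.0], [-3.0, -32.0, 57.0], [-7.0, -34.0, 65.0], [1.0, -35.0, 71.0], [2.0, 29.0, 103.0], [-7.0, 21.0, 109.0]]
270 [(256, 3, 36, -4), (260, 2, 34, -5), (264, 8, 30, 10), (268, 8, 28, 10), (272, 8, 26, 10)]
276 [(256, -1, 37, -4), (260, -1, 34, -4), (264, 5, 30, 11), (268, 4, 28, 9), (272, 5, 26, 11)]
280 [(256, -4, 37, -5), (260, 13, 28, 36), (264, 2, 30, 10), (268, 2, 28, 10), (272, 2, 26, 10)]
284 [(256, 13, 29, 41), (260, 13, 27, 41), (264, 12, 26, 38), (268, 0, 28, 10), (272, 0, 26, 10)]
288 [(256, 14, 28, 46), (260, 14, 26, 46), (264, 12, 25, 43), (268, -2, 28, 11), (272, -2, 26, 11)]
295 [(256, 13, 27, 53), (260, 12, 26, 49), (264, 10, 25, 46), (268, -6, 28, 10), (272, -6, 26, 10)]
305 [(256, 12, 26, 59), (260, 11, 25, 58), (264, 6, 25, 48), (268, -12, 28, 10), (272, -12, 26, 11)]
```

The depth images show the real fingertips about 35 mm behind the reported TCP, so the fingers closed in the air. I'll open again, lower in steps and watch the force and the tips.

Request:
{"method": "servo_tool", "body": {"series": [[[0,0,0,0,0.85],[0,0,0,0,0.85],[0,0,0,0,0.85],[0,0,0,0,0.85],[0,0,0,0,0.85],[0,0,0,0,0.85],[0,0,0.01,0,0.85],[0,0,0.01,0,0.85],[0,0,0,0,0.85]]]}}

```text
t: 5.9
eef_pos: [0.433, 0.3556, -0.0183]
ee_rot: [[1.0, 0.001, -0.002], [0.001, -1.0, -0.002], [-0.002, 0.002, -1.0]]
force: [0.2, -0.4, -0.6]
finger_gap: 0.0811
grasp_force: 0.0
```

Run:
```python
from h import *
s=brief();T=s["eef_pos"];wrist("w_c4");c,p,d=load("w_c4")
q=(cloud(c,d)-T)*1000;r=q
for sg in(1,-1):
    m=(abs(sg*r[...,1]-42)<5)&(abs(r[...,0])<20)&(r[...,2]+T[2]*1000>4)&(r[...,2]<90);k=r[m];print(sg,np.round(k[np.argsort(k[:,2])[:60:6]]).tolist())
for n in("side","scene"):
    p,d=bot.camera(n);q=(cloud(cam(n),d)-T)*1000
    m=(abs(q[...,0])<20)&(abs(q[...,1])<60)&(abs(q[...,1])>35)&(q[...,2]+T[2]*1000>4)&(q[...,2]<90);k=q[m];print(n,np.round(k[np.argsort(k[:,2])[:60:6]]).tolist())
disc(*load("w_c4"),.4335,.356,.009,.04,.02)
```

```text
t 5.9 tcp [433.  355.6 -18.3] yaw 0.04 tilt [-0.0022 -0.0015] F [ 0.2 -0.4 -0.6] gap 81.1 g 0.0
1 [[13.0, 44.0, 34.0], [12.0, 41.0, 36.0], [6.0, 41.0, 36.0], [14.0, 44.0, 36.0], [-3.0, 41.0, 36.0], [11.0, 41.0, 36.0], [14.0, 43.0, 37.0], [7.0, 41.0, 37.0], [-7.0, 41.0, 37.0], [3.0, 41.0, 37.0]]
-1 [[6.0, -41.0, 35.0], [14.0, -43.0, 35.0], [-2.0, -40.0, 36.0], [4.0, -40.0, 36.0], [7.0, -40.0, 37.0], [11.0, -40.0, 37.0], [11.0, -40.0, 37.0], [3.0, -40.0, 37.0], [-7.0, -40.0, 38.0], [-8.0, -40.0, 38.0]]
side [[3.0, -35.0, 24.0], [13.0, -45.0, 36.0], [-1.0, -42.0, 38.0], [2.0, -44.0, 40.0], [-3.0, -46.0, 42.0], [8.0, -49.0, 45.0], [11.0, -48.0, 46.0], [7.0, -49.0, 48.0], [-4.0, -45.0, 50.0], [9.0, -51.0, 52.0]]
scene [[4.0, -42.0, 35.0], [4.0, 39.0, 38.0], [9.0, 40.0, 40.0], [11.0, 41.0, 41.0], [11.0, 41.0, 45.0], [-6.0, -42.0, 47.0], [12.0, -43.0, 48.0], [11.0, -46.0, 51.0], [10.0, -48.0, 53.0], [10.0, 43.0, 55.0]]
top z 13.8 ell [435.6 356.4] circ [434.1 356.4] D 64.1 px 319 298
```

Request:
{"method": "servo_tool", "body": {"series": [[[0,0,0.007,0,0.85],[0,0,0.005,0,0.85],[0,0,0.002,0,0.85],[0,0,0,0,0.5],[0,0,0,0,0.5],[0,0,0,0,0.5],[0,0,0,0,0.5]]]}}

```text
t: 6.75
eef_pos: [0.4338, 0.3562, -0.0304]
ee_rot: [[1.0, 0.001, 0.0], [0.001, -1.0, 0.0], [0.0, -0.0, -1.0]]
force: [0.6, -0.2, 0.2]
finger_gap: 0.0635
grasp_force: 30.0
```

Request:
{"method": "servo_tool", "body": {"series": [[[0,0,-0.03,0,0.5],[0,0,-0.045,0,0.5],[0,0,-0.045,0,0.5],[0,0,-0.04,0,0.5],[0.005,0.02,0,0,0.5],[0.01,0.04,0,0,0.5],[0.011,0.046,0,0,0.5],[0.011,0.046,0,0,0.5],[0.011,0.046,0,0,0.5],[0.011,0.046,0,0,0.5]]]}}

```text
t: 7.75
eef_pos: [0.4929, 0.1104, 0.1297]
ee_rot: [[1.0, 0.001, 0.0], [0.001, -1.0, -0.0], [0.0, 0.0, -1.0]]
force: [0.4, 0.2, -0.5]
finger_gap: 0.0635
grasp_force: 30.0
```

Request:
{"method": "servo_tool", "body": {"series": [[[0.011,0.046,0,0,0.5],[0.011,0.046,0,0,0.5],[0.011,0.046,0,0,0.5],[0.011,0.046,0,0,0.5],[0.011,0.046,0,0,0.5],[0.011,0.045,0,0,0.5],[0.008,0.03,0,0,0.5],[0.004,0.016,0,0,0.5],[0,0,0,0,0.5],[0,0,0,0,0.5]]]}}

```text
t: 8.75
eef_pos: [0.5707, -0.2078, 0.1293]
ee_rot: [[1.0, 0.001, -0.001], [0.001, -1.0, 0.001], [-0.001, -0.001, -1.0]]
force: [-0.0, 0.6, -1.6]
finger_gap: 0.0635
grasp_force: 30.0
```

```bash
cat >> h.py <<'E'
def held(name,D,h,zb):
    "held ring: underside zb behind->height offset; centre in the wrist view, by depth band around expected top face"
    s=brief();T=s["eef_pos"]; wrist(name); c,p,d=load(name); zt=T[2]+zb+h
    disc(c,p,d,T[0],T[1],zt-.006,D/2+.008,zt+.006)
    q=cloud(c,d);m=(abs(q[...,0]-.5718)<.012)&(abs(q[...,1]+.2107)<.012)&(q[...,2]>.105)&(q[...,2]<.122)
    if m.sum()>3: print("pin seen",m.sum(),np.round(q[m].mean(0)*1000,1))
E
python3 - <<'E'
from h import *
held("w_h1",.064,.014,.0304)
E
```

```text
t 8.75 tcp [ 570.7 -207.8  129.3] yaw 0.05 tilt [-0.0008  0.0005] F [-0.   0.6 -1.6] gap 63.5 g 30.0
top z 173.4 ell [ 575.4 -207.7] circ [ 579.9 -207.8] D 76.6 px 321 305
```

View pics/w_h1.png

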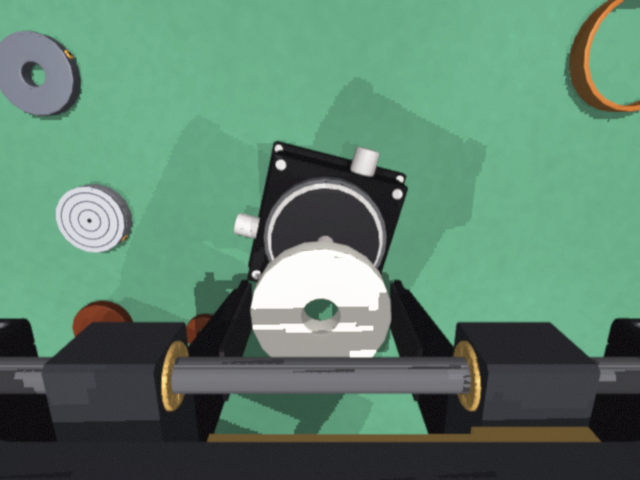

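Ring held level at (321,305), with the pin tip just visible behind its edge at (326,240). I'll shift 1–2 mm and lower gently.

Request:
{"method": "servo_tool", "body": {"series": [[[0.0013,0.0022,0.01,0,0.5],[0,0,0.015,0,0.5],[0,0,0.01,0,0.5],[0,0,0.006,0,0.5],[0,0,0.006,0,0.5],[0,0,0.006,0,0.5],[0,0,0.004,0,0.5],[0,0,0,0,0.5],[0,0,0,0,0.5]]]}}

```text
t: 9.7
eef_pos: [0.5726, -0.211, 0.0727]
ee_rot: [[1.0, 0.001, 0.0], [0.001, -1.0, -0.0], [0.0, 0.0, -1.0]]
force: [0.2, -0.9, -1.4]
finger_gap: 0.064
grasp_force: 30.0
```

Run:
```python
from h import *
held("w_h2",.064,.014,.0304)
p=cv2.imread("pics/w_h2.png")[200:420,200:440];cv2.imwrite("pics/h2c.png",cv2.resize(p,None,fx=2,fy=2))
```

```text
t 9.7 tcp [ 572.6 -211.    72.7] yaw 0.04 tilt [ 0.0002 -0.0002] F [ 0.2 -0.9 -1.4] gap 64.0 g 30.0
top z 116.8 ell [ 577.3 -211. ] circ [ 581.7 -211. ] D 76.6 px 321 305
pin seen 2494 [ 571.1 -210.6  115.2]
```

View pics/h2c.png

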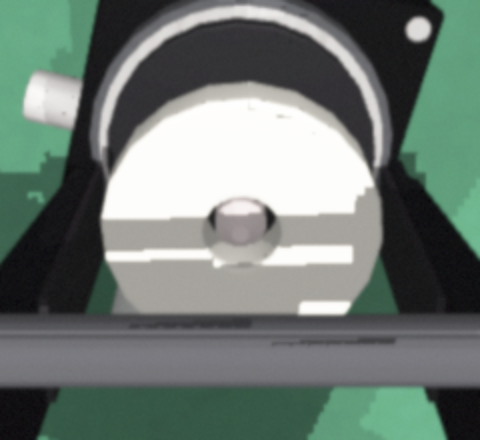

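The pin shows inside the hole, laterally centred, with no contact force. Lowering on.

Request:
{"method": "servo_tool", "body": {"series": [[[0,0,0.008,0,0.5],[0,0,0.008,0,0.5],[0,0,0.008,0,0.5],[0,0,0.005,0,0.5],[0,0,0.002,0,0.5],[0,0,0,0,0.5],[0,0,0,0,0.5]]]}}

```text
t: 10.45
eef_pos: [0.5726, -0.211, 0.0417]
ee_rot: [[1.0, 0.001, 0.0], [0.001, -1.0, -0.0], [0.0, 0.0, -1.0]]
force: [-0.1, 0.2, -2.0]
finger_gap: 0.0633
grasp_force: 30.0
```

Request:
{"method": "servo_tool", "body": {"series": [[[0,0,0.001,0,0.5],[0,0,0.0005,0,0.5],[0,0,0,0,0.5]]]}}

```text
t: 10.75
eef_pos: [0.5725, -0.2109, 0.0401]
ee_rot: [[1.0, 0.001, 0.0], [0.001, -1.0, -0.0], [0.0, 0.0, -1.0]]
force: [-0.5, -0.5, -1.5]
finger_gap: 0.0636
grasp_force: 30.0
```

Request:
{"method": "servo_tool", "body": {"series": [[[0,0,0.0007,0,0.5],[0,0,0,0,0.5],[0,0,0,0,0.5]]]}}

```text
t: 11.05
eef_pos: [0.5725, -0.2109, 0.0396]
ee_rot: [[1.0, 0.001, 0.0], [0.001, -1.0, -0.0], [0.0, 0.0, -1.0]]
force: [-1.2, 0.4, 2.2]
finger_gap: 0.0636
grasp_force: 30.0
```

Force turned upward at the expected height, so the ring is seated. Release, rise and go on to the guard.

Request:
{"method": "servo_tool", "body": {"series": [[[0,0,0,0,0.85],[0,0,0,0,0.85],[0,0,0,0,0.85],[0,0,0,0,0.85],[0,0,-0.02,0,0.85],[0,0,-0.04,0,0.85],[0,0,-0.045,0,0.85],[0,0,-0.045,0,0.85],[0.01,-0.02,-0.01,0,0.85],[0.018,-0.04,0,0,0.85]]]}}

```text
t: 12.05
eef_pos: [0.6011, -0.1524, 0.2021]
ee_rot: [[1.0, -0.003, 0.004], [-0.003, -1.0, -0.002], [0.004, 0.002, -1.0]]
force: [0.8, 1.4, -0.6]
finger_gap: 0.0812
grasp_force: 0.0
```

Request:
{"method": "servo_tool", "body": {"series": [[[0.019,-0.04,0,0,0.85],[0.019,-0.04,0,0,0.85],[0.018,-0.04,0,0,0.85],[0.017,-0.037,0,0,0.85],[0.005,0,0,0,0.85],[0,0,0,0,0.85],[0,0,0,0,0.85]]]}}

```text
t: 12.75
eef_pos: [0.6779, 0.0052, 0.1991]
ee_rot: [[1.0, -0.0, -0.001], [-0.0, -1.0, -0.0], [-0.001, 0.0, -1.0]]
force: [0.1, 0.1, 0.5]
finger_gap: 0.081
grasp_force: 0.0
```

Run:
```python
from h import *
brief();wrist("w_g1");c,p,d=load("w_g1")
print("guard");disc(c,p,d,.685,.0065,.007)
q=cloud(cam("scene"),bot.camera("scene")[1]);m=(q[...,2]>.078)&(q[...,2]<.09)&(np.hypot(q[...,0]-.571,q[...,1]+.21)<.045)
k=q[m]*1000;print("placed",np.median(k[:,2]),np.percentile(k[:,2],[5,95]),cv2.minEnclosingCircle(k[:,:2].astype(np.float32)))
```

```text
t 12.75 tcp [677.9   5.2 199.1] yaw -0.0 tilt [-0.0005 -0.0003] F [0.1 0.1 0.5] gap 81.0 g 0.0
guard
top z 11.7 ell [687.8   8.5] circ [687.3   8.2] D 60.1 px 317 196
  return _methods._mean(a, axis=axis, dtype=dtype,
  ret = ret.dtype.type(ret / rcount)
Traceback (most recent call last):
IndexError: index -1 is out of bounds for axis 0 with size 0
```

```bash
cat >> h.py <<'E'
def placed(lo,hi,r=.045,n="side"):
    q=cloud(cam(n),bot.camera(n)[1]);m=(q[...,2]>lo)&(q[...,2]<hi)&(np.hypot(q[...,0]-.572,q[...,1]+.21)<r)
    k=q[m]*1000
    if len(k): print("placed",len(k),np.median(k[:,2]).round(1),np.percentile(k[:,2],[5,95]).round(1),cv2.minEnclosingCircle(k[:,:2].astype(np.float32)))
    else: print("placed: none",n)
E
python3 - <<'E'
from h import *
placed(.079,.09)
p=bot.camera("side")[0][260:380,300:440];cv2.imwrite("pics/s1.png",cv2.resize(p,None,fx=3,fy=3)[:,:,::-1])
E
```

```text
placed 857 82.4 [80.1 84.9] ((571.7931518554688, -213.34136962890625), 32.84797286987305)
```

View pics/s1.png

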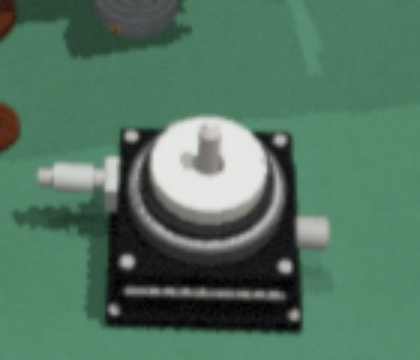

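Request:
{"method": "servo_tool", "body": {"series": [[[0.009,-0.003,0.03,0,0.85],[0,0,0.045,0,0.85],[0,0,0.045,0,0.85],[0,0,0.045,0,0.85],[0,0,0.03,0,0.85],[0,0,0.016,0,0.85],[0,0,0.01,0,0.85],[0,0,0.005,0,0.85],[0,0,0,0,0.85],[0,0,0,0,0.85]]]}}

```text
t: 13.95
eef_pos: [0.6881, 0.0091, -0.0253]
ee_rot: [[1.0, 0.001, 0.002], [0.001, -1.0, -0.0], [0.002, 0.0, -1.0]]
force: [0.2, -0.2, -0.5]
finger_gap: 0.0808
grasp_force: 0.0
```

The ceramic lies flat on the seat around the pin, at (210,170) in the crop. Lowering the last 5 mm onto the guard and closing.

Request:
{"method": "servo_tool", "body": {"series": [[[0,0,0.004,0,0.85],[0,0,0.0015,0,0.85],[0,0,0,0,0.85],[0,0,0,0,0.45],[0,0,0,0,0.45],[0,0,0,0,0.45],[0,0,0,0,0.45],[0,0,0,0,0.45]]], "squeeze": 35}}

```text
t: 14.75
eef_pos: [0.6874, 0.0091, -0.0321]
ee_rot: [[1.0, 0.001, 0.0], [0.001, -1.0, -0.0], [0.0, 0.0, -1.0]]
force: [0.3, -0.8, 0.6]
finger_gap: 0.0589
grasp_force: 35.0
```

Request:
{"method": "servo_tool", "body": {"series": [[[0,0,-0.03,0,0.45],[0,0,-0.045,0,0.45],[0,0,-0.045,0,0.45],[0,0,-0.04,0,0.45],[-0.01,0.02,0,0,0.45],[-0.02,0.038,0,0,0.45],[-0.021,0.04,0,0,0.45],[-0.021,0.04,0,0,0.45],[-0.021,0.04,0,0,0.45],[-0.015,0.03,0,0,0.45]]]}}

```text
t: 15.75
eef_pos: [0.5778, -0.2008, 0.1276]
ee_rot: [[1.0, -0.0, -0.001], [-0.0, -1.0, 0.0], [-0.001, -0.0, -1.0]]
force: [0.5, -0.3, -2.5]
finger_gap: 0.0586
grasp_force: 35.0
```

Request:
{"method": "servo_tool", "body": {"series": [[[-0.007,0.012,0,0,0.45],[0,0,0.01,0,0.45],[0,0,0,0,0.45],[0,0,0,0,0.45]]]}}

```text
t: 16.15
eef_pos: [0.5728, -0.2096, 0.1173]
ee_rot: [[1.0, 0.002, -0.001], [0.002, -1.0, 0.001], [-0.001, -0.001, -1.0]]
force: [-0.3, -0.3, -2.3]
finger_gap: 0.059
grasp_force: 35.0
```

Run:
```python
from h import *
held("w_h3",.060,.012,.0321)
```

```text
t 16.15 tcp [ 572.8 -209.6  117.3] yaw 0.11 tilt [-0.0009  0.0006] F [-0.3 -0.3 -2.3] gap 59.0 g 35.0
top z 161.1 ell [ 576.9 -209.6] circ [ 581.  -209.7] D 72.5 px 321 306
```

Request:
{"method": "servo_tool", "body": {"series": [[[-0.0003,0.001,0.012,0,0.45],[0,0,0.01,0,0.45],[0,0,0.006,0,0.45],[0,0,0.006,0,0.45],[0,0,0.006,0,0.45],[0,0,0.003,0,0.45],[0,0,0,0,0.45]]]}}

```text
t: 16.9
eef_pos: [0.572, -0.2118, 0.0744]
ee_rot: [[1.0, 0.001, -0.001], [0.001, -1.0, 0.0], [-0.001, -0.0, -1.0]]
force: [0.3, 0.1, -2.5]
finger_gap: 0.0586
grasp_force: 35.0
```

Run:
```python
from h import *
held("w_h4",.060,.012,.0321)
p=cv2.imread("pics/w_h4.png")[230:400,220:420];cv2.imwrite("pics/h4c.png",cv2.resize(p,None,fx=2.5,fy=2.5))
```

```text
t 16.9 tcp [ 572.  -211.8   74.4] yaw 0.04 tilt [-0.0006  0.0002] F [ 0.3  0.1 -2.5] gap 58.6 g 35.0
top z 118.2 ell [ 576.  -211.7] circ [ 580.2 -211.9] D 72.5 px 320 306
pin seen 2429 [ 571.  -210.5  116.5]
```

View pics/h4c.png

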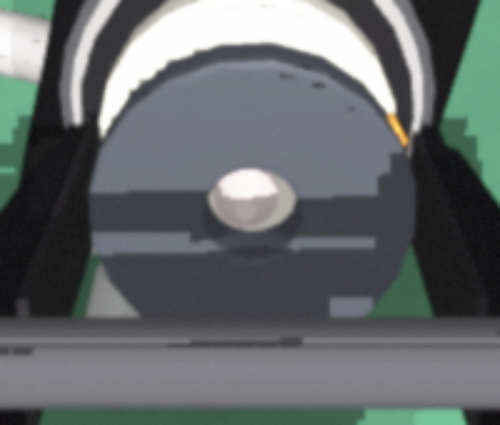

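The pin is in the hole at (247,198) in the crop, about 1 mm left of the hole's centre. I'll correct and lower.

Request:
{"method": "servo_tool", "body": {"series": [[[0,-0.0008,0.004,0,0.45],[0,0,0.006,0,0.45],[0,0,0.006,0,0.45],[0,0,0.003,0,0.45],[0,0,0.001,0,0.45],[0,0,0,0,0.45],[0,0,0,0,0.45]]]}}

```text
t: 17.65
eef_pos: [0.5723, -0.2112, 0.055]
ee_rot: [[1.0, 0.001, 0.0], [0.001, -1.0, -0.0], [0.0, 0.0, -1.0]]
force: [1.0, 0.4, -2.1]
finger_gap: 0.0588
grasp_force: 35.0
```

Request:
{"method": "servo_tool", "body": {"series": [[[0,0,0.001,0,0.45],[0,0,0,0,0.45],[0,0,0,0,0.45]]]}}

```text
t: 17.95
eef_pos: [0.5722, -0.2111, 0.0539]
ee_rot: [[1.0, 0.001, 0.0], [0.001, -1.0, -0.0], [0.0, 0.0, -1.0]]
force: [-0.1, -0.6, -1.9]
finger_gap: 0.0586
grasp_force: 35.0
```

Request:
{"method": "servo_tool", "body": {"series": [[[0,0,0.0013,0,0.45],[0,0,0,0,0.45],[0,0,0,0,0.45]]]}}

```text
t: 18.25
eef_pos: [0.5722, -0.2111, 0.0525]
ee_rot: [[1.0, 0.001, -0.0], [0.001, -1.0, -0.0], [-0.0, 0.0, -1.0]]
force: [-0.1, -0.3, -2.8]
finger_gap: 0.0588
grasp_force: 35.0
```

Request:
{"method": "servo_tool", "body": {"series": [[[0,0,0.0006,0,0.45],[0,0,0,0,0.45],[0,0,0,0,0.45]]]}}

```text
t: 18.55
eef_pos: [0.5722, -0.2111, 0.0519]
ee_rot: [[1.0, 0.001, -0.0], [0.001, -1.0, -0.0], [-0.0, 0.0, -1.0]]
force: [-0.8, 0.7, -1.4]
finger_gap: 0.0585
grasp_force: 35.0
```

Request:
{"method": "servo_tool", "body": {"series": [[[0,0,0.0005,0,0.45],[0,0,0,0,0.45],[0,0,0,0,0.45]]]}}

```text
t: 18.85
eef_pos: [0.5722, -0.2111, 0.0518]
ee_rot: [[1.0, 0.001, 0.0], [0.001, -1.0, -0.0], [0.0, 0.0, -1.0]]
force: [-1.7, 1.2, 4.3]
finger_gap: 0.0586
grasp_force: 35.0
```

Request:
{"method": "servo_tool", "body": {"series": [[[0,0,0,0,0.78],[0,0,0,0,0.78],[0,0,0,0,0.78],[0,0,0,0,0.78],[0,0,-0.02,0,0.78],[0,0,-0.04,0,0.78],[0,0,-0.045,0,0.78],[0,0,-0.045,0,0.78],[-0.01,-0.02,0,0,0.78],[-0.02,-0.04,0,0,0.78]]]}}

```text
t: 19.85
eef_pos: [0.5429, -0.1522, 0.2023]
ee_rot: [[1.0, -0.002, 0.003], [-0.002, -1.0, -0.001], [0.003, 0.001, -1.0]]
force: [-0.2, 0.5, -0.0]
finger_gap: 0.0738
grasp_force: 0.0
```

Request:
{"method": "servo_tool", "body": {"series": [[[-0.02,-0.041,0,0,0.78],[-0.02,-0.041,0,0,0.78],[-0.02,-0.041,0,0,0.78],[-0.011,-0.02,0,0,0.78],[-0.004,0,0,0,0.78],[0,0,0,0,0.78],[0,0,0,0,0.78]]]}}

```text
t: 20.55
eef_pos: [0.4676, -0.009, 0.2015]
ee_rot: [[1.0, 0.0, 0.0], [0.0, -1.0, -0.0], [0.0, 0.0, -1.0]]
force: [0.2, -1.4, 0.5]
finger_gap: 0.0741
grasp_force: 0.0
```

Run:
```python
from h import *
brief();wrist("w_p1");disc(*load("w_p1"),.471,-.009,.007)
placed(.091,.101)
```

```text
t 20.55 tcp [467.6  -9.  201.5] yaw 0.0 tilt [ 0.0005 -0.0003] F [ 0.2 -1.4  0.5] gap 74.1 g 0.0
top z 11.7 ell [471.2  -7.7] circ [470.7  -7.9] D 51.6 px 319 202
placed 785 94.3 [91.8 96.6] ((570.6162719726562, -213.2694549560547), 31.16543960571289)
```

Guard's top reads 12 mm above the ceramic's, so it is seated. D = 51.6 mm confirms the polymer. Descending to it.

Request:
{"method": "servo_tool", "body": {"series": [[[0.003,-0.001,0.03,0,0.78],[0,0,0.045,0,0.78],[0,0,0.045,0,0.78],[0,0,0.045,0,0.78],[0,0,0.03,0,0.78],[0,0,0.016,0,0.78],[0,0,0.01,0,0.78],[0,0,0.007,0,0.78],[0,0,0,0,0.78],[0,0,0,0,0.78]]]}}

```text
t: 21.65
eef_pos: [0.4705, -0.0073, -0.026]
ee_rot: [[1.0, 0.001, 0.001], [0.001, -1.0, -0.0], [0.001, 0.0, -1.0]]
force: [0.2, -0.6, 0.5]
finger_gap: 0.0739
grasp_force: 0.0
```

Request:
{"method": "servo_tool", "body": {"series": [[[0,0,0.004,0,0.78],[0,0,0,0,0.78],[0,0,0,0,0.4],[0,0,0,0,0.4],[0,0,0,0,0.4],[0,0,0,0,0.4],[0,0,0,0,0.4],[0,0,0,0,0.4]]], "squeeze": 25}}

```text
t: 22.45
eef_pos: [0.4701, -0.0072, -0.0305]
ee_rot: [[1.0, 0.001, 0.0], [0.001, -1.0, -0.0], [0.0, 0.0, -1.0]]
force: [0.5, -0.0, 2.8]
finger_gap: 0.0506
grasp_force: 25.0
```

Request:
{"method": "servo_tool", "body": {"series": [[[0,0,-0.03,0,0.4],[0,0,-0.045,0,0.4],[0,0,-0.045,0,0.4],[0,0,-0.04,0,0.4],[0.01,0.02,0,0,0.4],[0.02,0.04,0,0,0.4],[0.02,0.04,0,0,0.4],[0.02,0.04,0,0,0.4],[0.02,0.04,0,0,0.4],[0.01,0.02,0,0,0.4]]]}}

```text
t: 23.45
eef_pos: [0.5711, -0.2102, 0.129]
ee_rot: [[1.0, -0.001, 0.0], [-0.001, -1.0, -0.0], [0.0, 0.0, -1.0]]
force: [-0.1, -0.0, -0.6]
finger_gap: 0.0507
grasp_force: 25.0
```

Request:
{"method": "servo_tool", "body": {"series": [[[0.002,0.004,0,0,0.4],[0,0,0.015,0,0.4],[0,0,0.015,0,0.4],[0,0,0.01,0,0.4],[0,0,0.008,0,0.4],[0,0,0.006,0,0.4],[0,0,0,0,0.4],[0,0,0,0,0.4]]]}}

```text
t: 24.25
eef_pos: [0.5723, -0.2111, 0.0757]
ee_rot: [[1.0, 0.001, 0.0], [0.001, -1.0, -0.0], [0.0, 0.0, -1.0]]
force: [0.5, -0.6, -0.7]
finger_gap: 0.0506
grasp_force: 25.0
```

Run:
```python
from h import *
held("w_h5",.052,.012,.0305)
p=cv2.imread("pics/w_h5.png")[230:400,220:420];cv2.imwrite("pics/h5c.png",cv2.resize(p,None,fx=2.5,fy=2.5))
```

```text
t 24.25 tcp [ 572.3 -211.1   75.7] yaw 0.05 tilt [ 0.0003 -0.0003] F [ 0.5 -0.6 -0.7] gap 50.6 g 25.0
top z 117.9 ell [ 575.3 -210.9] circ [ 578.5 -210.9] D 61.3 px 320 306
pin seen 2434 [ 570.8 -210.7  116.1]
```

View pics/h5c.png

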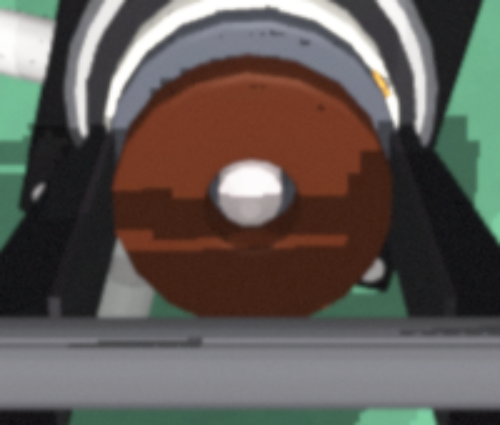

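The pin is centred in the polymer's hole at (252,193). Underside is 10 mm above the guard.

Request:
{"method": "servo_tool", "body": {"series": [[[0,0,0.004,0,0.4],[0,0,0.003,0,0.4],[0,0,0.0015,0,0.4],[0,0,0.0007,0,0.4],[0,0,0,0,0.4],[0,0,0,0,0.4]]]}}

```text
t: 24.9
eef_pos: [0.5722, -0.2111, 0.0663]
ee_rot: [[1.0, 0.001, 0.0], [0.001, -1.0, -0.0], [0.0, 0.0, -1.0]]
force: [-0.2, -0.2, 0.5]
finger_gap: 0.05
grasp_force: 25.0
```

Request:
{"method": "servo_tool", "body": {"series": [[[0,0,0.0007,0,0.4],[0,0,0,0,0.4],[0,0,0,0,0.4]]]}}

```text
t: 25.2
eef_pos: [0.5722, -0.2111, 0.0656]
ee_rot: [[1.0, 0.001, 0.0], [0.001, -1.0, -0.0], [0.0, 0.0, -1.0]]
force: [-0.5, -0.1, 0.3]
finger_gap: 0.0502
grasp_force: 25.0
```

Request:
{"method": "servo_tool", "body": {"series": [[[0,0,0.0006,0,0.4],[0,0,0,0,0.4],[0,0,0,0,0.4]]]}}

```text
t: 25.5
eef_pos: [0.5722, -0.2111, 0.0655]
ee_rot: [[1.0, 0.001, 0.0], [0.001, -1.0, -0.0], [0.0, 0.0, -1.0]]
force: [-1.5, 1.0, 5.5]
finger_gap: 0.0506
grasp_force: 25.0
```

Request:
{"method": "servo_tool", "body": {"series": [[[0,0,0,0,0.8],[0,0,0,0,0.8],[0,0,0,0,0.8],[0,0,0,0,0.8],[0,0,-0.02,0,0.8],[0,0,-0.04,0,0.8],[0,0,-0.045,0,0.8],[0,0,-0.03,0,0.8],[-0.02,0.019,0,0,0.8],[-0.034,0.032,0,0,0.8]]]}}

```text
t: 26.5
eef_pos: [0.5189, -0.2616, 0.2008]
ee_rot: [[1.0, 0.004, 0.002], [0.004, -1.0, -0.001], [0.002, 0.001, -1.0]]
force: [-0.5, -1.4, 0.1]
finger_gap: 0.0762
grasp_force: 0.0
```

Request:
{"method": "servo_tool", "body": {"series": [[[-0.035,0.032,0,0,0.8],[-0.034,0.032,0,0,0.8],[-0.021,0.02,0,0,0.8],[-0.006,0.002,0,0,0.8],[0,0,0,0,0.8],[0,0,0,0,0.8]]]}}

```text
t: 27.1
eef_pos: [0.4229, -0.3476, 0.2]
ee_rot: [[1.0, 0.001, 0.0], [0.001, -1.0, 0.0], [0.0, -0.0, -1.0]]
force: [0.7, -0.5, 0.8]
finger_gap: 0.0764
grasp_force: 0.0
```

Run:
```python
from h import *
brief();wrist("w_a1");disc(*load("w_a1"),.4245,-.349,.01)
placed(.102,.111);placed(.102,.111,n="scene")
```

```text
t 27.1 tcp [ 422.9 -347.6  200. ] yaw 0.07 tilt [0.0002 0.    ] F [ 0.7 -0.5  0.8] gap 76.4 g 0.0
top z 16.0 ell [ 426.  -348.2] circ [ 425.5 -348.2] D 55.8 px 321 204
placed 620 106.3 [103.7 108.8] ((571.4241333007812, -213.93324279785156), 26.21953773498535)
placed 428 108.0 [104.5 110.1] ((569.2855224609375, -211.67164611816406), 27.484760284423828)
```

Request:
{"method": "servo_tool", "body": {"series": [[[0.0025,0.0005,0.03,0,0.8],[0,0,0.045,0,0.8],[0,0,0.045,0,0.8],[0,0,0.045,0,0.8],[0,0,0.03,0,0.8],[0,0,0.016,0,0.8],[0,0,0.01,0,0.8],[0,0,0.006,0,0.8],[0,0,0,0,0.8],[0,0,0,0,0.8]]]}}

```text
t: 28.25
eef_pos: [0.4252, -0.349, -0.0263]
ee_rot: [[1.0, 0.001, 0.001], [0.001, -1.0, -0.001], [0.001, 0.001, -1.0]]
force: [-0.1, 0.4, -0.7]
finger_gap: 0.0761
grasp_force: 0.0
```

Request:
{"method": "servo_tool", "body": {"series": [[[0,0,0.003,0,0.8],[0,0,0,0,0.8],[0,0,0,0,0.4],[0,0,0,0,0.4],[0,0,0,0,0.4],[0,0,0,0,0.4],[0,0,0,0,0.4],[0,0,0,0,0.4]]], "squeeze": 35}}

```text
t: 29.05
eef_pos: [0.4248, -0.3487, -0.03]
ee_rot: [[1.0, 0.001, 0.0], [0.001, -1.0, -0.0], [0.0, 0.0, -1.0]]
force: [0.5, -0.0, 2.4]
finger_gap: 0.0547
grasp_force: 35.0
```

Request:
{"method": "servo_tool", "body": {"series": [[[0,0,-0.03,0,0.4],[0,0,-0.045,0,0.4],[0,0,-0.045,0,0.4],[0,0,-0.04,0,0.4],[0.015,-0.015,0,0,0.4],[0.032,-0.03,0,0,0.4],[0.034,-0.031,0,0,0.4],[0.034,-0.031,0,0,0.4],[0.022,-0.02,0,0,0.4],[0.008,-0.009,0,0,0.4]]]}}

```text
t: 30.05
eef_pos: [0.5711, -0.2104, 0.1293]
ee_rot: [[1.0, 0.003, -0.001], [0.003, -1.0, 0.0], [-0.001, -0.0, -1.0]]
force: [-0.9, -0.1, -2.7]
finger_gap: 0.0551
grasp_force: 35.0
```

Request:
{"method": "servo_tool", "body": {"series": [[[0.0017,-0.0017,0,0,0.4],[0,0,0.015,0,0.4],[0,0,0.01,0,0.4],[0,0,0,0,0.4],[0,0,0,0,0.4],[0,0,0,0,0.4]]]}}

```text
t: 30.65
eef_pos: [0.5714, -0.2115, 0.1055]
ee_rot: [[1.0, 0.0, 0.001], [0.0, -1.0, -0.0], [0.001, 0.0, -1.0]]
force: [-0.1, -1.0, -2.6]
finger_gap: 0.0552
grasp_force: 35.0
```

Run:
```python
from h import *
held("w_h6",.056,.016,.030)
```

```text
t 30.65 tcp [ 571.4 -211.5  105.5] yaw 0.01 tilt [ 0.0006 -0.0004] F [-0.1 -1.  -2.6] gap 55.2 g 35.0
top z 151.4 ell [ 575.7 -211.4] circ [ 580.  -211.5] D 68.1 px 321 307
```

Request:
{"method": "servo_tool", "body": {"series": [[[0.0003,-0.0005,0.008,0,0.4],[0,0,0.006,0,0.4],[0,0,0.003,0,0.4],[0,0,0.002,0,0.4],[0,0,0.001,0,0.4],[0,0,0,0,0.4],[0,0,0,0,0.4]]]}}

```text
t: 31.4
eef_pos: [0.5717, -0.2104, 0.0851]
ee_rot: [[1.0, 0.001, 0.0], [0.001, -1.0, -0.0], [0.0, 0.0, -1.0]]
force: [-0.7, -0.2, -3.2]
finger_gap: 0.0552
grasp_force: 35.0
```

Request:
{"method": "servo_tool", "body": {"series": [[[0,0,0.0015,0,0.4],[0,0,0.0015,0,0.4],[0,0,0,0,0.4],[0,0,0,0,0.4]]]}}

```text
t: 31.8
eef_pos: [0.5717, -0.2104, 0.0819]
ee_rot: [[1.0, 0.001, -0.0], [0.001, -1.0, -0.0], [-0.0, 0.0, -1.0]]
force: [0.4, 0.3, -2.4]
finger_gap: 0.0553
grasp_force: 35.0
```

Underside is at about 112 mm, already past the pin tip with no contact, so the pin is in the blind hole.

Request:
{"method": "servo_tool", "body": {"series": [[[0,0,0.0015,0,0.4],[0,0,0.001,0,0.4],[0,0,0.0008,0,0.4],[0,0,0,0,0.4],[0,0,0,0,0.4]]]}}

```text
t: 32.3
eef_pos: [0.5717, -0.2104, 0.0786]
ee_rot: [[1.0, 0.001, 0.0], [0.001, -1.0, -0.0], [0.0, 0.0, -1.0]]
force: [0.4, -0.1, -3.8]
finger_gap: 0.0548
grasp_force: 35.0
```

Request:
{"method": "servo_tool", "body": {"series": [[[0,0,0.0006,0,0.4],[0,0,0,0,0.4],[0,0,0,0,0.4]]]}}

```text
t: 32.6
eef_pos: [0.5717, -0.2104, 0.0781]
ee_rot: [[1.0, 0.001, 0.0], [0.001, -1.0, -0.0], [0.0, 0.0, -1.0]]
force: [0.8, 0.7, -3.1]
finger_gap: 0.0554
grasp_force: 35.0
```

Request:
{"method": "servo_tool", "body": {"series": [[[0,0,0.0006,0,0.4],[0,0,0,0,0.4],[0,0,0,0,0.4]]]}}

```text
t: 32.9
eef_pos: [0.5718, -0.2104, 0.078]
ee_rot: [[1.0, 0.001, 0.001], [0.001, -1.0, -0.0], [0.001, 0.0, -1.0]]
force: [-2.4, 0.8, 5.6]
finger_gap: 0.0547
grasp_force: 35.0
```

Seated: z stopped at 78 mm and the force turned upward. Releasing and moving clear.

Request:
{"method": "servo_tool", "body": {"series": [[[0,0,0,0,0.8],[0,0,0,0,0.8],[0,0,0,0,0.8],[0,0,0,0,0.8],[0,0,-0.02,0,0.8],[0,0,-0.04,0,0.8],[0,0,-0.045,0,0.8],[0,0,-0.045,0,0.8],[-0.03,0.025,0,0,0.8],[-0.03,0.025,0,0,0.8]]]}}

```text
t: 33.9
eef_pos: [0.5116, -0.2606, 0.2287]
ee_rot: [[1.0, 0.003, 0.002], [0.003, -1.0, -0.002], [0.002, 0.002, -1.0]]
force: [0.2, -0.3, -0.5]
finger_gap: 0.0761
grasp_force: 0.0
```

Request:
{"method": "servo_tool", "body": {"series": [[[-0.03,0.03,0,0,0.8],[-0.03,0.03,0,0,0.8],[-0.015,0.02,0,0,0.8],[0,0,0,0,0.8],[0,0,0,0,0.8]]]}}

```text
t: 34.4
eef_pos: [0.4367, -0.3406, 0.2274]
ee_rot: [[1.0, -0.0, 0.0], [-0.0, -1.0, 0.0], [0.0, -0.0, -1.0]]
force: [0.2, 0.5, -0.2]
finger_gap: 0.0761
grasp_force: 0.0
```

Run:
```python
from h import *
brief();placed(.115,.13);placed(.115,.13,n="scene")
s,p,_=wrist("w_end");q=bot.camera("side")[0]
a=cv2.resize(q[130:380,150:450],(384,320));b=cv2.resize(p[:300],(400,188));b=np.vstack([b,np.zeros((132,400,3),np.uint8)])
cv2.imwrite("pics/end.png",np.hstack([a,b])[:,:,::-1])
```

```text
t 34.4 tcp [ 436.7 -340.6  227.4] yaw -0.03 tilt [0.0001 0.0001] F [ 0.2  0.5 -0.2] gap 76.1 g 0.0
placed 845 122.4 [118.4 124.7] ((572.9948120117188, -212.88323974609375), 29.648983001708984)
placed 591 124.0 [117.2 126.3] ((569.4194946289062, -210.8487548828125), 29.296762466430664)
```

View pics/end.png

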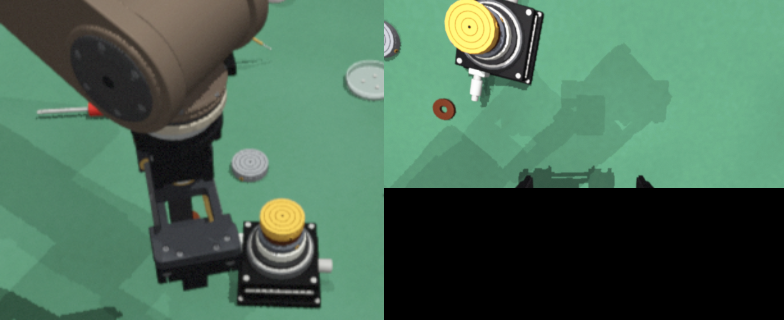

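The gold top lies flat on the full stack, at (282,220) in the side crop, with its top at about 124 mm. The spare is at (250,165), untouched. The gripper is clear.

```bash
python3 -c "
from plant import bot
print(bot.hand_in())"
```

```text
the job is handed in; nothing more can be done
None
```

The chuck is rebuilt on the pin in the order asked (ceramic, guard, polymer, gold top), each part lowered until it seated and then released, and the job was handed in at about 35 s with the gripper clear and the spare top, micropositioner and screwdriver never handled.

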